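# Roll the thread canister in line with its guide

### The arm

A 6-joint arm with a two-finger parallel gripper is mounted at the origin on the work surface. World frame = base frame: x ahead of the robot, y to its left, z up, the work surface at z = 0. Lengths are in mm, angles in rad, forces in N, time in s.
With the tool pointing down it reaches from about 350 to 850 mm from the base axis. Payload 8.1 kg.
Tool frame: the origin (TCP) lies between the finger pads; the fingertips stand ctrl.tips_ahead ahead of it and the grasp point (between the pads) lies 3 mm ahead of it (ctrl.tips_ahead is the distance from the TCP to the fingertips, in mm); z points along the fingers, y is the direction in which the jaws open and shut (so a half turn about z gives the same grasp; the last joint's range is limited). The gripper opens to 93 mm and grips with 3 to 60 N. Pads are 15 mm wide; open, the fingers measure 128 mm over their backs; the gripper's body (75 mm by 188 mm) begins 65 mm behind the grasp point.
Start: joints at [-1.278, 0.13, 1.488, -0, 1.523, -0.085], TCP at [221.346, -557.684, 240.635] pointing down, gripper open.
Joint ranges: [-2.96, 2.96], [-0.89, 2.26], [0.02, 2.5], [-1.34, 4.48], [0, 2.73], [-2.66, 2.66]. Speed limits (rad/s): [2.39, 2.39, 2.79, 3.14, 3.14, 3.14].

### API

Orientations are given as a rotation vector (axis times angle).
In Python, from bench import ctrl gives the robot as it stands. The module is installed in compiled form; this text tells all that it offers.
- The arm moves only by the tool arm_command, never from a script. Its argument "plan" is one flat list of numbers, 7 for each row, row after row: the turn, a rotation vector about the tool's x, y, z in degrees, then the shift along the tool's x, y, z in mm, then the closure, from 0 (fully open) to 1 (shut). In form: [rx, ry, rz, dx, dy, dz, jaw, rx, ry, rz, dx, dy, dz, jaw, ...]. A call has 1 to 10 rows; each row shifts and turns the commanded pose from where the row before left it, along the tool's axes as they then stand; what a row does not reach is not made up. A row lasts 1/8 s, in which the tool goes at most 62.5 mm and 10.7 degrees, less where a joint would pass 70% of its speed; a pose out of reach is approached as far as the arm can. A call with a gripper value outside its range is refused whole. The fingers move at their own pace and stop on an object; "newtons" is the grip in N (left out, the last holds). Time passes only in rows, so rows that do not move let the fingers close. It gives the time, the measured TCP pose, the force and the opening at its end, in the units of the state.
- ctrl.state(): the state, without advancing time (a new reading comes with each control period).
- ctrl.read_camera(name): name is "side" or "top" or "wrist"; returns a dict with "pixels" (384x512x3 uint8, red, green, blue), "vfov" (degrees; the focal length in pixels is half the picture's height over the tangent of half this angle, whatever the lens; pixels are square), "cx", "cy" (the principal point, pixels), "camera_from_world" (4x4, takes a point from world to camera coordinates); the wrist camera has in their place "mount" (4x4, takes a point from camera to tool coordinates, whose origin is the TCP and whose axes are the flange's). Camera axes: x right, y up, looking along -z (the intrinsics and any distortion apply to the point x, -y, -z); pixel columns grow to the right and rows downward; lengths in mm; the calibration is good to about 2 mm. The wrist camera is an equidistant fisheye: a pixel r from the principal point sees the ray r / f radians off the axis. A picture is of the moment at which its call begins: read the wrist's pose just before it. There is no depth.
- ctrl.hand_in(): hands the job in, once; it reports no verdict.
The state is a dict: "time_s": time; "joint_positions": joint angles; "dq": joint speeds; "joint_torque": joint torques, N m; "position": TCP position; "tcp_rot": TCP orientation; "contact_force": force on the tool from outside, world axes, zero at the start; "wrist_torque": the same for the moment, N m; "finger_gap": finger opening in mm.
Only numpy, scipy, OpenCV 4.12 (cv2) and the standard library are available. Lean on these libraries where they do the work, as an engineer would, in place of code of your own. Each camera call takes 0.05 s, during which the arm holds its last target.

### The job

On the plywood feed board, gently roll the thread canister that lies on its side along the board, by pushing its top along with the fingertips, until the outlet in its cap lies straight opposite the eye of the steel thread guide, to within a centimetre. Do not lift it or push it along from low on its side. Leave it at rest there, still lying square to the board, and leave the standing canister and the other things where they are.

Things in the scene. Friction and masses are not known exactly. Their poses are not given: they have to be found in the camera images.
- board: Fixed plywood feed board, 240 x 460 mm, 12 mm thick, lying flat on the table; origin at the centre of its underside; y runs along its 460 mm length, the rolling direction. At each end (y = +-224 mm) a wooden curb 12 mm thick stands 10 mm above the board. Both canisters are near the line x = -30 mm of the board, one near each end.
- canister: Hard grey plastic canister with a white cap, lying on the board: a plain cylinder 80 mm in diameter, 130 mm long, 0.3 to 0.6 kg. Origin: middle of its axis, 40 mm above the board (its top is 92 mm above the table). x: the axis, towards the cap; y, z turn with it. It starts near either end of the board. A finger pressed on its top drags it without slip, so it travels half as far as the finger.
- outlet (a point): Round dark outlet at the centre of the lying canister's cap, 65 mm from its middle, facing the guide's side of the board. Left alone, the canister rolls on a little and comes to rest.
- guide_eye (a point): Centre of the eye of the fixed steel thread guide on the far side of the board (board x = +85 mm), near the middle of its length: a ring 30 mm across on a post with a 36 x 44 mm foot, 67 mm tall from the table. The eye is 52 mm above the table, like the canister's axis; axes as the board's. The canister must come to the same board y as this eye.
- spare: Bystander: an equal canister standing upright on the board (80 mm in diameter, 130 mm tall), near the end opposite to the lying one; origin at the centre of its underside.
- jar: Bystander: amber glass jar with a steel lid on the table, 68 mm in diameter, 85 mm tall; origin at the centre of its underside.
- tray: Bystander: steel two-compartment tray on the table, 120 x 90 mm, 35 mm tall; origin at the centre of its underside.
- driver: Bystander: screwdriver lying on the table, about 0.2 m long; origin under its middle.
Things that resemble listed ones, but are neither listed nor needed, are in the scene too. Leave any pink look-alike of the canister alone.

How it is judged (in metres and radians):
On the way:
1. the canister rolls: it has turned a quarter turn about its axis (angle between canister's own z axis and vertical above 1.5 rad).
At the end, for the whole second after the job is handed in: The canister lies on the board at rest (under 10 mm/s), its centre level with the guide's eye along the board to within 11 mm, 85 to 145 mm from it across the board, its axis within 0.2 rad of square to the board (y of canister in the frame of guide_eye between -0.011 and 0.011 m and x of canister in the frame of guide_eye between -0.145 and -0.085 m and angle between the x axis of canister and the x axis of guide_eye, either way round below 0.2 rad and height (world z) of canister between 0.049 and 0.055 m and linear speed of canister below 0.01 m/s); the robot touches nothing.
It fails at once if the canister is lifted or hops (over 8 mm off the board) (height (world z) of canister above 0.06 m).
It fails at once if the canister is pushed from low on its side: the fingers touch it while the grasp point is below 88 mm over the table, that is, with the tips well below its top (contact force between the fingers and canister above 0.5 N and height (world z) of the grasp point below 0.088 m).
It fails at once if the canister is struck or shot along (over 0.5 m/s) (linear speed of canister above 0.5 m/s).
It fails at once if a bystander is moved by more than 15 mm (distance of any of spare, jar, tray, driver from where it was at the start of the episode above 0.015 m).
It fails at once if the standing canister is tipped (angle between spare's own z axis and vertical above 0.3 rad).
It also fails if it takes over 61 s, if anything falls off the work surface, if the arm or the gripper's body presses on something with over 40 N, if the wrist force passes 120 N, or if a joint passes its speed limit or range.

## Working session

There is one attempt and no reset: what is moved stays moved. The work goes in short steps, Python scripts to look and compute and a tool call to move; the robot and the scene stay as the last step left them, time stands still between calls to the robot, and variables do not carry over. Pictures are saved under pics/ and viewed, and the job is handed in when it is done.

Besides the shell and the picture viewer there is one more tool, called after "Call:" as a command line: name --argument value ..., lists and objects as JSON in quotes. arm_command: Moves the arm, as the interface text tells. Its arguments: {"type":"object","properties":{"plan":{"type":"array","items":{"type":"number"}},"newtons":{"type":"number"}},"required":["plan"]}

```bash
mkdir -p pics
python3 - <<'E'
from bench import ctrl
import cv2,numpy as np
s=ctrl.state(); print(s, ctrl.tips_ahead)
for n in("side","top","wrist"):
    c=ctrl.read_camera(n); cv2.imwrite(f"pics/{n}0.png",cv2.cvtColor(c["pixels"],cv2.COLOR_RGB2BGR))
    print(n,{k:(v.tolist() if hasattr(v,'tolist') else v) for k,v in c.items() if k!="pixels"})
E
```

```text
{'time_s': 0.0, 'joint_positions': array([-1.27839647e+00,  1.31157937e-01,  1.48927923e+00, -7.74151011e-06,
        1.52296232e+00, -8.54258637e-02]), 'dq': array([ 0.00019065,  0.00045724,  0.00017249,  0.00027106, -0.00091614,
        0.00180566]), 'joint_torque': array([-1.68587325e-03, -5.59842753e+01, -4.91763031e+01,  7.62224430e-02,
        3.53387534e-02, -1.19147703e-04]), 'position': array([ 221.1939719 , -557.18137889,  239.58934565]), 'tcp_rot': array([-3.08393595e+00, -5.89626710e-01,  3.05096166e-04]), 'contact_force': array([0.05022107, 0.09668254, 0.3869246 ]), 'wrist_torque': array([-0.00233142, -0.00118092, -0.03865105]), 'finger_gap': 92.89722489687674} 22.0
side {'vfov': 43.80957882664738, 'cx': 252.44331562387154, 'cy': 196.73940801122092, 'camera_from_world': [[-0.9045899906374542, -0.42601465163739455, 0.015115072900911523, 491.7081941319561], [0.3436786787236139, -0.7078648130655459, 0.617099969384597, -221.19203474048604], [-0.25219420022935, 0.5634171838113822, 0.7867395772151862, -1285.3202233319437], [0.0, 0.0, 0.0, 1.0]]}
top {'vfov': 43.84599051907021, 'cx': 255.14933737920362, 'cy': 191.59802950302299, 'camera_from_world': [[0.006658675750696767, -0.9999676923224347, 0.004502926669586419, -10.829056934299654], [0.9980676830736864, 0.006924084657148813, 0.061749146193155996, -532.180703176788], [-0.06177832986711602, 0.004083058045782224, 0.9980815430593958, -1733.8554073261253], [0.0, 0.0, 0.0, 1.0]]}
wrist {'vfov': 65.70646984690485, 'cx': 256.46899381657624, 'cy': 190.60609731540234, 'mount': [[0.0008386551633786483, 0.9543841769986926, 0.2985802058945693, 84.45376369477553], [0.9999995812010264, -0.0009098018879539759, 9.928894592054038e-05, -0.6474802694449444], [0.0003664086339659328, 0.2985799975802986, -0.9543845403136306, -144.12641520023533], [0.0, 0.0, 0.0, 1.0]]}
```

View pics/side0.png

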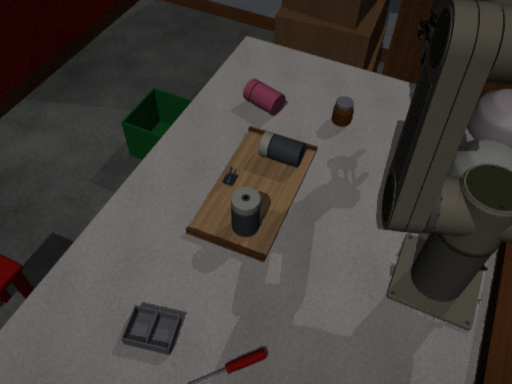

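View pics/top0.png

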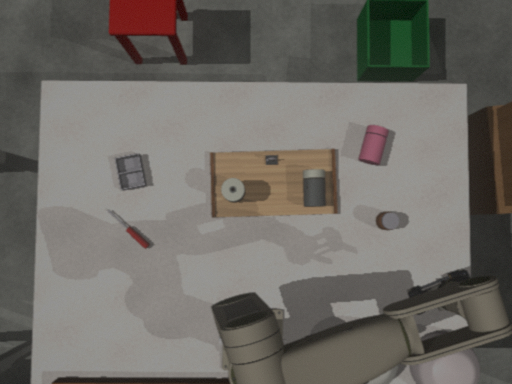

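View pics/wrist0.png

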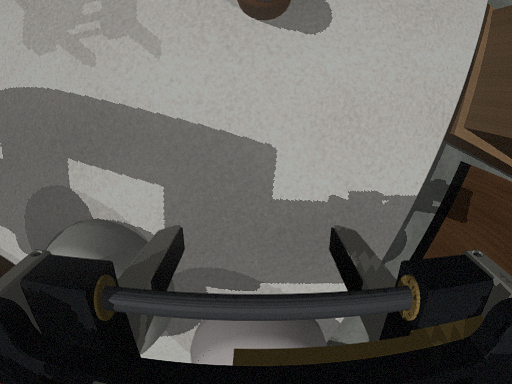

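The top view shows the board at x 211–337, y 150–217. Things that could be taken for the canister:
- Grey cylinder with a white cap, lying on the board, at (314,188). This is the one I want.
- Standing canister, cap up, at (232,190). This is the spare.
- Pink cylinder off the board at (373,145). Leave it alone.

The guide is at (271,160). I'll check these in a close crop.

```bash
cat > h.py <<'E'
import cv2,numpy as np
from bench import ctrl
def get(n):
    c=ctrl.read_camera(n); c["f"]=192/np.tan(np.radians(c["vfov"])/2); return c
def ray(c,u,v):
    d=np.array([(u-c["cx"])/c["f"],-(v-c["cy"])/c["f"],-1.])
    M=np.array(c["camera_from_world"]);R=M[:3,:3];t=M[:3,3]
    return -R.T@t,R.T@d
def onz(c,u,v,z):
    o,d=ray(c,u,v);return o+d*(z-o[2])/d[2]
def proj(c,p):
    M=np.array(c["camera_from_world"]);q=M[:3,:3]@np.array(p)+M[:3,3]
    return c["cx"]-c["f"]*q[0]/q[2],c["cy"]+c["f"]*q[1]/q[2]
def crop(c,x0,y0,x1,y1,k,name):
    im=cv2.cvtColor(c["pixels"],cv2.COLOR_RGB2BGR)[y0:y1,x0:x1]
    cv2.imwrite(name,cv2.resize(im,None,fx=k,fy=k,interpolation=cv2.INTER_NEAREST))
E
python3 - <<'E'
from h import *
c=get("top");crop(c,204,140,344,224,5,"pics/t1.png")
c=get("side");crop(c,185,120,325,260,4,"pics/s1.png")
E
```

```text
(no output)
```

View pics/t1.png

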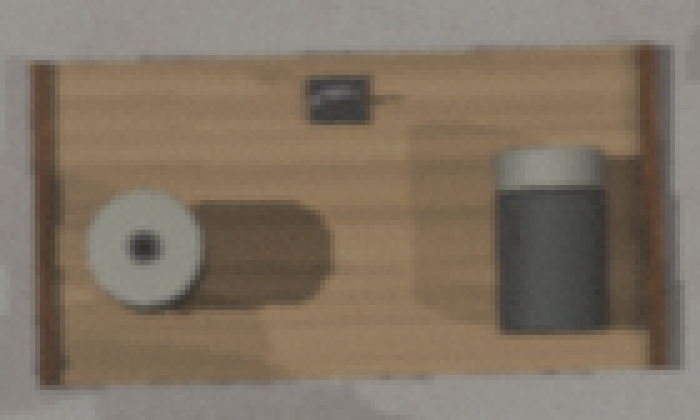

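View pics/s1.png

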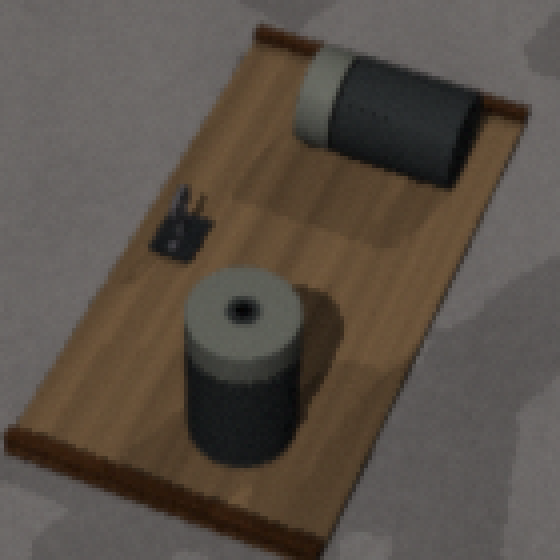

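The crops confirm the choice. The grey canister lies at the −y end of the board with its cap towards the guide, and the spare stands at the +y end. Next I'll measure them.

Run:
```python
from h import *
c=get("top");px=lambda a,b:(204+a/5-.5,140+b/5-.5)
im=c["pixels"];hsv=cv2.cvtColor(im,cv2.COLOR_RGB2HSV)
# board mask: saturated
m=((hsv[...,1]>60)&(hsv[...,0]<25)).astype(np.uint8)*255
m[:135]=0;m[230:]=0;m[:,:200]=0;m[:,350:]=0
cn=max(cv2.findContours(m,0,2)[0],key=cv2.contourArea);r=cv2.minAreaRect(cn);print(r)
for b in cv2.boxPoints(r): print("board corner",b,onz(c,*b,15).round(1))
for n,p,z in [("bTL",(42,62),22),("bTR",(655,45),22),("bBR",(668,369),22),("bBL",(50,387),22),
 ("canL",(497,255),52),("canR",(608,255),52),("cancapmid",(551,148),92),("canbackmid",(553,333),60),
 ("capL",(499,190),52),("capR",(606,190),52),("botL",(499,330),52),("botR",(609,330),52),
 ("footTL",(305,76),14),("footTR",(371,76),14),("footBR",(371,124),14),("footBL",(306,124),14),
 ("ring1",(311,98),65),("ring2",(362,91),65),("spare",(145,248),142)]:
    print(n,onz(c,*px(*p),z).round(1))
g=cv2.cvtColor(im,cv2.COLOR_RGB2GRAY)
for v in (180,188,195,202): print(v,g[v,296:334].tolist())
for v in range(154,166): print(v,g[v,260:288].tolist())
```

```text
((273.2958679199219, 182.76376342773438), (64.42497253417969, 125.69988250732422), 88.26429748535156)
board corner [209.49907 152.46973] [675.8 162.2  15. ]
board corner [335.1413  148.66238] [ 693.3 -301.8   15. ]
board corner [337.09265 213.0578 ] [ 455.6 -308.    15. ]
board corner [211.45044 216.86514] [438.6 152.   15. ]
bTL [677.  152.7  22. ]
bTR [ 692.9 -298.2   22. ]
bBR [ 454.6 -306.8   22. ]
bBL [438.5 144.   22. ]
canL [ 535.2 -178.8   52. ]
canR [ 535.7 -258.7   52. ]
cancapmid [ 608.4 -212.6   92. ]
canbackmid [ 479.1 -218.    60. ]
capL [ 582.1 -180.2   52. ]
capR [ 582.7 -257.3   52. ]
botL [ 481.2 -180.2   52. ]
botR [ 481.8 -259.3   52. ]
footTL [669.1 -40.8  14. ]
footTR [669.5 -89.6  14. ]
footBR [633.8 -89.7  14. ]
footBL [633.5 -41.8  14. ]
ring1 [646.1 -44.   65. ]
ring2 [651.5 -80.6  65. ]
spare [532.5  70.5 142. ]
180 [109, 111, 110, 112, 110, 109, 98, 75, 66, 63, 68, 68, 75, 74, 79, 79, 81, 81, 82, 77, 76, 76, 74, 72, 67, 64, 63, 57, 61, 71, 76, 80, 79, 74, 70, 67, 66, 69]
188 [111, 114, 113, 112, 112, 110, 98, 80, 65, 62, 60, 65, 70, 76, 81, 79, 82, 80, 80,
[... 1309 characters left out ...]
112, 115, 114, 121, 120, 120]
161 [121, 121, 121, 116, 109, 93, 76, 76, 67, 65, 62, 65, 64, 60, 63, 62, 64, 75, 91, 108, 116, 120, 118, 121, 119, 117, 119, 119]
162 [121, 118, 118, 116, 109, 95, 73, 62, 62, 65, 63, 66, 63, 63, 64, 62, 67, 78, 97, 115, 119, 120, 118, 118, 117, 118, 121, 120]
163 [122, 122, 124, 119, 112, 95, 72, 64, 61, 62, 63, 63, 64, 63, 62, 61, 69, 77, 99, 118, 123, 120, 121, 122, 121, 122, 123, 118]
164 [126, 127, 125, 122, 120, 110, 87, 83, 77, 78, 78, 80, 79, 83, 80, 80, 82, 91, 105, 122, 127, 125, 125, 125, 127, 126, 126, 121]
165 [126, 129, 125, 128, 126, 121, 118, 116, 116, 113, 114, 113, 116, 115, 114, 115, 111, 115, 116, 125, 122, 123, 123, 122, 123, 120, 114, 112]
```

Call:
arm_command --plan '[0, 0, 0, 42, -18.4, 0, 0.3, 0, 0, 0, 42, -18.4, 0, 0.3, 0, 0, 0, 42, -18.4, 0, 0.3, 0, 0, 0, 42, -18.4, 0, 0.3, 0, 0, 0, 42, -18.4, 0, 0.3, 0, 0, 0, 42, -18.4, 0, 0.3, 0, 0, 0, 42, -18.4, 0, 0.3, 0, 0, 0, 42, -18.4, 0, 0.3, 0, 0, 0, 42, -18.4, 0, 0.3, 0, 0, 0, 42, -18.4, 0, 0.3]'

```text
time_s: 1.55
position: [544.8, -230.5, 240.7]
tcp_rot: [3.086, 0.59, 0.0]
contact_force: [0.3, -0.3, -0.2]
finger_gap: 65.4
```

Call:
arm_command --plan '[0, 0, -10, 0, 0, 0, 0.3, 0, 0, -10, 0, 0, 0, 0.3, 0, 0, -10, 0, 0, 0, 0.3, 0, 0, -10, 0, 0, 0, 0.3, 0, 0, -10, 0, 0, 0, 0.3, 0, 0, -10, 0, 0, 0, 0.3, 0, 0, -10, 0, 0, 0, 0.3, 0, 0, 0, 0, 0, 0, 0.3, 0, 0, 0, 0, 0, 0, 0.3]'

```text
time_s: 2.68
position: [543.9, -231.7, 240.6]
tcp_rot: [-2.194, -2.249, -0.0]
contact_force: [-0.4, -0.0, -0.2]
finger_gap: 65.2
```

```bash
cat >> h.py <<'E'
from scipy.spatial.transform import Rotation as Ro
BC=np.array([565.75,-76.8]);XB=np.array([.9994,.0353]);YB=np.array([-.0353,.9994])
def b(p): d=np.array(p[:2])-BC; return np.array([d@XB,d@YB])
def st():
    s=ctrl.state();R=Ro.from_rotvec(s["tcp_rot"]).as_matrix()
    print("t",round(s["time_s"],2),"pos",s["position"].round(1),"board",b(s["position"]).round(1),"F",s["contact_force"].round(2),"gap",round(s["finger_gap"],1))
    print("toolx",R[:,0].round(3),"tooly",R[:,1].round(3),"z",R[:,2].round(3)); return s,R
def wonz(c,s,u,v,z):
    q=np.array([u-c["cx"],v-c["cy"]]);r=np.hypot(*q);th=r/c["f"]
    d=np.array([q[0]/r*np.sin(th),-q[1]/r*np.sin(th),-np.cos(th)])
    M=np.array(c["mount"]);R=Ro.from_rotvec(s["tcp_rot"]).as_matrix()
    o=R@M[:3,3]+s["position"];d=R@M[:3,:3]@d
    return o+d*(z-o[2])/d[2]
def toolshift(s,w):
    return Ro.from_rotvec(s["tcp_rot"]).as_matrix().T@np.array(w)
E
python3 - <<'E'
from h import *
s,R=st()
c=get("wrist");cv2.imwrite("pics/w2.png",cv2.cvtColor(c["pixels"],cv2.COLOR_RGB2BGR))
E
```

```text
t 2.67 pos [ 543.9 -231.7  240.6] board [ -27.3 -154. ] F [-0.4  -0.04 -0.24] gap 65.2
toolx [-0.025  1.     0.   ] tooly [ 1.     0.025 -0.   ] z [-0.  0. -1.]
```

View pics/w2.png

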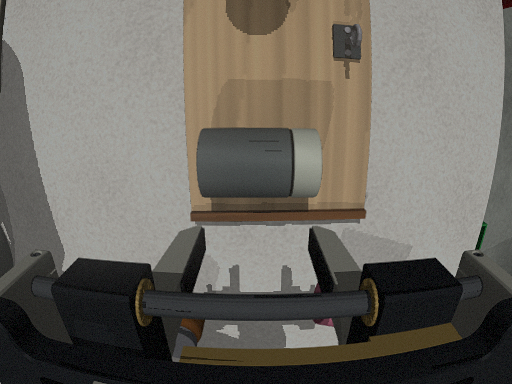

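The wrist view shows the canister at (198–322, 127–198), the guide foot at (332–362, 24–62) and the −y curb at y≈215. I'll cross-check these against the top view.

Run:
```python
from h import *
s,R=st();c=get("wrist");crop(c,310,0,390,90,6,"pics/w3.png")
for n,u,v,z in [("bodyTop",246,127.5,52),("bodyBot",246,198,52),("capEdge",321.5,163,52),("backEdge",197.5,163,52),
 ("f1",332,24,14),("f2",360,24,14),("f3",362,62,14),("f4",335,62,14),("curbL",191,215,22),("curbR",365,213,22)]:
    p=wonz(c,s,u,v,z);print(n,p.round(1),b(p).round(1))
# silhouettes: angle tangents -> axis via bisecting rays at z=52
M=np.array(c["mount"]);o=R@M[:3,3]+s["position"];print("cam",o.round(1),b(o).round(1))
def tang(v):
    p=wonz(c,s,246,v,52);d=p-o;return np.arctan2((d[:2]@YB),-d[2])
a=(tang(127.5)+tang(198))/2;h=(tang(127.5)-tang(198))/2
print("axis by",b(o)[1]+np.tan(a)*(o[2]-52),"radius",np.sin(h)*(o[2]-52)/np.cos(a))
```

```text
t 2.73 pos [ 543.8 -231.7  240.6] board [ -27.4 -154.1] F [0.46 0.33 0.38] gap 65.0
toolx [-0.025  1.     0.   ] tooly [ 1.     0.025 -0.   ] z [-0.  0. -1.]
bodyTop [ 531.3 -177.7   52. ] [-38.  -99.7]
bodyBot [ 532.8 -260.7   52. ] [ -39.4 -182.6]
capEdge [ 619.5 -215.6   52. ] [  48.9 -140.7]
backEdge [ 475.8 -219.5   52. ] [ -94.9 -139.4]
f1 [633.9 -42.6  14. ] [69.3 31.8]
f2 [671.3 -37.3  14. ] [106.9  35.7]
f3 [674.8 -88.5  14. ] [108.6 -15.5]
f4 [638.7 -92.6  14. ] [ 72.4 -18.4]
curbL [ 458.6 -297.    22. ] [-114.9 -216.3]
curbR [ 695.3 -288.9   22. ] [ 121.9 -216.6]
cam [ 542.1 -147.1  384.7] [-26.1 -69.5]
axis by -140.0822235509503 radius 40.2515719529119
```

View pics/w3.png

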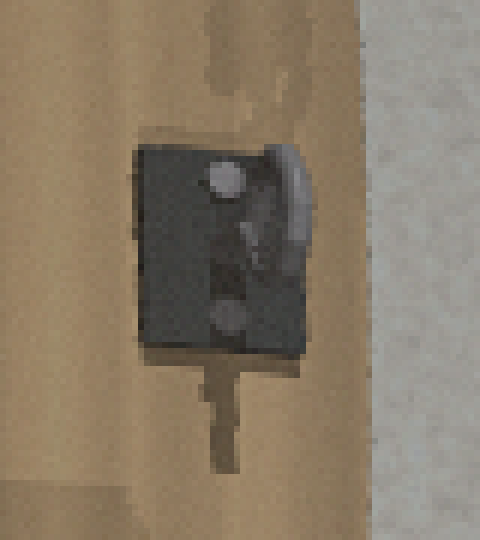

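Run:
```python
from h import *
s,R=st();c=get("wrist")
P=lambda a,d:(310+a/6-.5,d/6-.5)
for n,p,z in [("f1",(138,145),16),("f2",(268,152),16),("f3",(305,355),16),("f4",(140,345),16),("screw1",(227,180),18),("screw2",(230,317),18),("ringtop",(285,147),60),("ringbot",(300,243),55),("ringmid",(303,195),67),("postbase",(255,245),45)]:
    q=wonz(c,s,*P(*p),z);print(n,q.round(1),b(q).round(1))
```

```text
t 2.77 pos [ 543.8 -231.7  240.6] board [ -27.4 -154.1] F [-0.46 -0.15 -0.13] gap 64.8
toolx [-0.026  1.     0.   ] tooly [ 1.     0.026 -0.   ] z [-0.  0. -1.]
f1 [633.9 -42.5  16. ] [69.3 31.8]
f2 [662.5 -40.2  16. ] [98.  33.1]
f3 [671.6 -84.6  16. ] [105.5 -11.5]
f4 [635.1 -86.6  16. ] [ 69.  -12.3]
screw1 [652.8 -48.5  18. ] [88.  25.2]
screw2 [654.  -78.7  18. ] [88.1 -5. ]
ringtop [651.5 -51.4  60. ] [86.6 22.3]
ringbot [656.4 -69.1  55. ] [90.9  4.5]
ringmid [652.7 -62.5  67. ] [87.4 11.3]
postbase [650.6 -68.4  45. ] [85.   5.4]
```

Both views agree. The canister axis is at board y ≈ −140.5, the guide eye at ≈ +9.5, and the radius measures 40.3. So the canister must travel about 150 mm. I'll descend behind the top.

Call:
arm_command --plan '[0, 0, -0.5, 0, 0, 30, 0.3, 0, 0, 0, 0, 0, 40, 0.3, 0, 0, 0, 0, 0, 30, 0.3, 0, 0, 0, 0, 0, 15, 0.3, 0, 0, 0, 0, 0, 6, 0.3, 0, 0, 0, 0, 0, 3, 0.3, 0, 0, 0, 0, 0, 0, 0.3]'

```text
time_s: 3.7
position: [544.5, -232.1, 117.7]
tcp_rot: [2.178, 2.261, 0.001]
contact_force: [0.6, -0.6, 0.0]
finger_gap: 65.0
```

Call:
arm_command --plan '[0, 0, 0, 0, 0, 1, 0.3, 0, 0, 0, 0, 0, 1, 0.3, 0, 0, 0, 0, 0, 0, 0.3]'

```text
time_s: 4.08
position: [543.9, -231.7, 114.7]
tcp_rot: [2.179, 2.263, -0.0]
contact_force: [0.0, -0.4, -0.0]
finger_gap: 65.0
```

Call:
arm_command --plan '[0, 0, 0, 0, 0, 1, 0.3, 0, 0, 0, 0, 0, 0, 0.3]'

```text
time_s: 4.32
position: [544.0, -231.9, 113.9]
tcp_rot: [2.179, 2.262, 0.0]
contact_force: [-0.9, -0.7, 1.6]
finger_gap: 65.4
```

Call:
arm_command --plan '[0, 0, 0, 2, 0, 0.3, 0.3, 0, 0, 0, 4, 0, 0, 0.3, 0, 0, 0, 4, 0, 0, 0.3, 0, 0, 0, 4, 0, 0, 0.3]'

```text
time_s: 4.82
position: [543.7, -217.8, 114.2]
tcp_rot: [2.179, 2.262, 0.0]
contact_force: [-2.0, -0.5, 6.4]
finger_gap: 65.0
```

```bash
cat >> h.py <<'E'
def axis(save=None):
    s,R=st();c=get("wrist")
    if save: cv2.imwrite(save,cv2.cvtColor(c["pixels"],cv2.COLOR_RGB2BGR))
    return s,R,c
E
python3 - <<'E'
from h import *
axis("pics/w4.png")
E
```

```text
t 4.83 pos [ 543.7 -217.8  114.2] board [ -27.  -140.1] F [-2.01 -0.54  6.35] gap 65.0
toolx [-0.037  0.999 -0.001] tooly [0.999 0.037 0.001] z [ 0.001 -0.001 -1.   ]
```

View pics/w4.png

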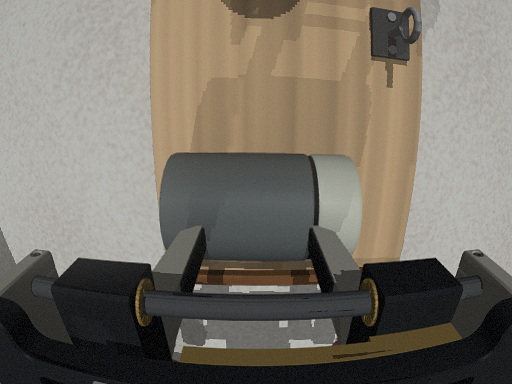

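The canister is rolling with about 6 N of downward force. I'll carry on with this stroke and then lift off.

Call:
arm_command --plan '[0, 0, 0, 5, 0, 0, 0.3, 0, 0, 0, 6, 0, 0, 0.3, 0, 0, 0, 6, 0, 0, 0.3, 0, 0, 0, 6, 0, 0, 0.3, 0, 0, 0, 6, 0, 0.1, 0.3, 0, 0, 0, 6, 0, 0.2, 0.3, 0, 0, 0, 6, 0, 0.4, 0.3, 0, 0, 0, 4, 0, 0.4, 0.3, 0, 0, 0, 2, 0, 0.2, 0.3, 0, 0, 0, 0, 0, 0, 0.3]'

```text
time_s: 6.12
position: [542.4, -170.5, 113.1]
tcp_rot: [2.178, 2.262, 0.002]
contact_force: [0.1, 1.4, 5.1]
finger_gap: 64.9
```

Call:
arm_command --plan '[0, 0, 0, 0, 0, -8, 0.3, 0, 0, 0, 0, 0, -12, 0.3, 0, 0, 0, -20, 0, -10, 0.3, 0, 0, 0, -30, 0, 0, 0.3, 0, 0, 0, 0, 0, 0, 0.3]'

```text
time_s: 6.75
position: [543.5, -223.8, 143.0]
tcp_rot: [2.181, 2.259, -0.0]
contact_force: [-0.3, -0.1, -0.3]
finger_gap: 65.0
```

Run:
```python
from h import *
s,R,c=axis("pics/w5.png")
t=get("top");crop(t,204,140,344,224,5,"pics/t5.png")
```

```text
t 6.75 pos [ 543.5 -223.8  143. ] board [ -27.4 -146.1] F [-0.28 -0.13 -0.25] gap 65.0
toolx [-0.035  0.999 -0.001] tooly [0.999 0.035 0.001] z [ 0.001 -0.001 -1.   ]
```

View pics/w5.png

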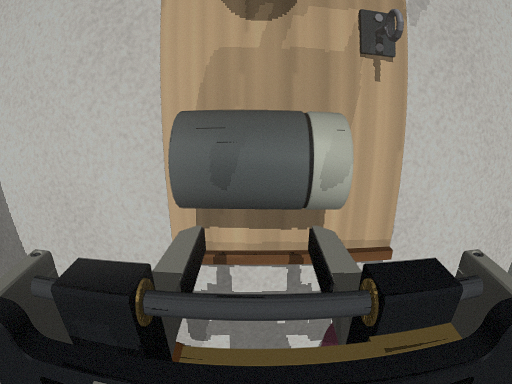

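View pics/t5.png

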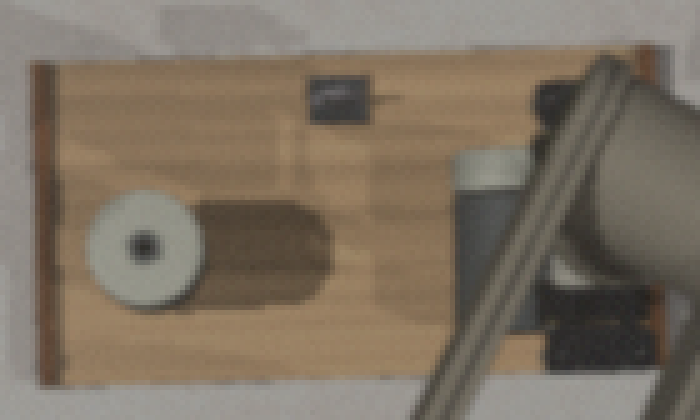

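```bash
cat >> h.py <<'E'
def meas(c,s,u,v1,v2):
    M=np.array(c["mount"]);R=Ro.from_rotvec(s["tcp_rot"]).as_matrix();o=R@M[:3,3]+s["position"]
    def tg(v):
        d=wonz(c,s,u,v,52)-o;return np.arctan2((d[:2]@YB),-d[2])
    a=(tg(v1)+tg(v2))/2;h=(tg(v1)-tg(v2))/2
    print("u",u,"axis by",round(b(o)[1]+np.tan(a)*(o[2]-52),1),"radius",round(np.sin(h)*(o[2]-52)/np.cos(a),1))
E
python3 - <<'E'
from h import *
s,R,c=axis()
g=cv2.cvtColor(c["pixels"],cv2.COLOR_RGB2GRAY)
hsv=cv2.cvtColor(c["pixels"],cv2.COLOR_RGB2HSV)
for u in (210,260,290): print(u,hsv[104:118,u,1].tolist(),hsv[200:216,u,1].tolist())
for u in(200,255,295): meas(c,s,u,110.5,208)
E
```

```text
t 6.85 pos [ 543.3 -221.6  142.2] board [ -27.5 -143.9] F [0.55 0.25 0.01] gap 65.0
toolx [-0.036  0.999  0.   ] tooly [0.999 0.036 0.   ] z [ 0.  0. -1.]
210 [84, 88, 86, 86, 88, 85, 85, 85, 86, 36, 7, 14, 13, 17] [8, 4, 4, 12, 8, 16, 18, 18, 20, 19, 20, 53, 82, 85, 81, 82]
260 [89, 86, 84, 89, 87, 85, 87, 90, 88, 13, 20, 15, 7, 24] [12, 15, 8, 12, 4, 13, 22, 18, 13, 25, 25, 20, 71, 82, 84, 95]
290 [88, 88, 88, 84, 91, 87, 86, 90, 83, 71, 23, 14, 10, 15] [29, 7, 8, 20, 12, 9, 9, 13, 14, 22, 20, 22, 52, 90, 89, 87]
u 200 axis by -106.0 radius 39.5
u 255 axis by -106.2 radius 39.0
u 295 axis by -106.0 radius 39.2
```

```bash
cat >> h.py <<'E'
def auto(c,s,us):
    hs=cv2.cvtColor(c["pixels"],cv2.COLOR_RGB2HSV)[...,1].astype(float)
    for u in us:
        m=(hs[:225,u]<45); runs=[];st0=None
        for i,x in enumerate(list(m)+[False]):
            if x and st0 is None: st0=i
            if not x and st0 is not None: runs.append((st0,i));st0=None
        r=max(runs,key=lambda q:q[1]-q[0]); print(r,end=" "); meas(c,s,u,r[0]-.5,r[1]-.5)
E
python3 - <<'E'
from h import *
s,R,c=axis(); auto(c,s,(210,240,260,290,330))
E
```

```text
t 6.9 pos [ 543.3 -221.   142. ] board [ -27.6 -143.3] F [-1.12 -0.25 -1.1 ] gap 65.3
toolx [-0.037  0.999  0.   ] tooly [ 0.999  0.037 -0.   ] z [-0.  0. -1.]
(114, 212) u 210 axis by -108.1 radius 39.6
(114, 213) u 240 axis by -108.7 radius 39.7
(114, 213) u 260 axis by -108.6 radius 39.7
(115, 213) u 290 axis by -108.9 radius 39.5
(116, 213) u 330 axis by -108.9 radius 39.7
```

Call:
arm_command --plan '[0, 0, 0, 17, 0, 5, 0.3, 0, 0, 0, 0, 0, 12, 0.3, 0, 0, 0, 0, 0, 8, 0.3, 0, 0, 0, 0, 0, 2.5, 0.3, 0, 0, 0, 0, 0, 0, 0.3, 0, 0, 0, 0, 0, 0, 0.3]'

```text
time_s: 7.7
position: [543.0, -204.0, 114.8]
tcp_rot: [2.179, 2.262, 0.0]
contact_force: [0.1, -0.2, 0.3]
finger_gap: 65.2
```

Call:
arm_command --plan '[0, 0, 0, 0, 0, 0.8, 0.3, 0, 0, 0, 0, 0, 0, 0.3]'

```text
time_s: 7.95
position: [542.9, -203.8, 113.8]
tcp_rot: [2.179, 2.263, 0.0]
contact_force: [0.1, -0.5, 0.7]
finger_gap: 65.1
```

Call:
arm_command --plan '[0, 0, 0, 0, 0, 0.8, 0.3, 0, 0, 0, 0, 0, 0.4, 0.3, 0, 0, 0, 0, 0, 0, 0.3]'

```text
time_s: 8.32
position: [543.0, -204.1, 113.3]
tcp_rot: [2.179, 2.262, -0.0]
contact_force: [-2.1, -1.0, 5.4]
finger_gap: 65.4
```

Call:
arm_command --plan '[0, 0, 0, 4, 0, -0.4, 0.3, 0, 0, 0, 7, 0, -0.6, 0.3, 0, 0, 0, 7, 0, -0.3, 0.3, 0, 0, 0, 7, 0, -0.1, 0.3, 0, 0, 0, 7, 0, 0, 0.3, 0, 0, 0, 7, 0, 0, 0.3, 0, 0, 0, 7, 0, 0, 0.3, 0, 0, 0, 7, 0, 0.1, 0.3, 0, 0, 0, 7, 0, 0.3, 0.3, 0, 0, 0, 6, 0, 0.4, 0.3]'

```text
time_s: 9.57
position: [540.3, -137.3, 113.1]
tcp_rot: [-2.179, -2.263, -0.0]
contact_force: [2.3, 0.5, 3.6]
finger_gap: 64.9
```

Call:
arm_command --plan '[0, 0, 0, 4, 0, 0.3, 0.3, 0, 0, 0, 2, 0, 0.2, 0.3, 0, 0, 0, 0, 0, 0, 0.3]'

```text
time_s: 9.95
position: [539.9, -131.7, 112.4]
tcp_rot: [-2.179, -2.262, 0.0]
contact_force: [2.4, 0.4, 2.6]
finger_gap: 64.8
```

Call:
arm_command --plan '[0, 0, 0, 0, 0, -8, 0.3, 0, 0, 0, 0, 0, -12, 0.3, 0, 0, 0, -20, 0, -10, 0.3, 0, 0, 0, -20, 0, 0, 0.3, 0, 0, 0, 0, 0, 0, 0.3, 0, 0, 0, 0, 0, 0, 0.3, 0, 0, 0, 0, 0, 0, 0.3]'

```text
time_s: 10.82
position: [541.3, -171.4, 142.1]
tcp_rot: [-2.179, -2.262, 0.0]
contact_force: [-0.2, -0.4, -0.3]
finger_gap: 65.0
```

Run:
```python
from h import *
s,R,c=axis("pics/w6.png"); auto(c,s,(210,240,260,290,330))
```

```text
t 10.82 pos [ 541.3 -171.4  142.1] board [-27.8 -93.7] F [-0.24 -0.41 -0.28] gap 65.0
toolx [-0.038  0.999  0.001] tooly [ 0.999  0.038 -0.001] z [-0.001  0.001 -1.   ]
(131, 225) u 210 axis by -71.2 radius 38.5
(131, 225) u 240 axis by -71.2 radius 38.2
(131, 225) u 260 axis by -71.1 radius 38.2
(132, 225) u 290 axis by -71.4 radius 37.9
(133, 225) u 330 axis by -71.6 radius 38.1
```

View pics/w6.png

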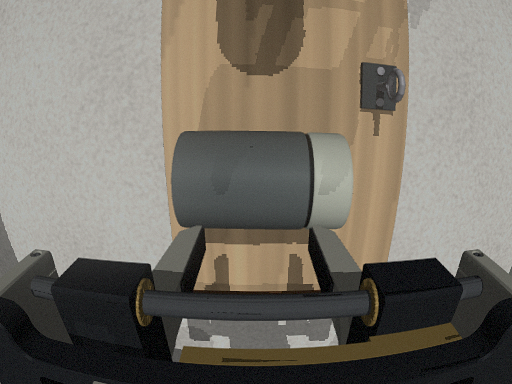

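Call:
arm_command --plan '[0, 0, 0, 2, 0, 8, 0.3, 0, 0, 0, 0, 0, 12, 0.3, 0, 0, 0, 0, 0, 5, 0.3, 0, 0, 0, 0, 0, 2.5, 0.3, 0, 0, 0, 0, 0, 1.0, 0.3, 0, 0, 0, 0, 0, 0.7, 0.3, 0, 0, 0, 0, 0, 0, 0.3]'

```text
time_s: 11.75
position: [541.7, -169.9, 113.7]
tcp_rot: [2.179, 2.262, 0.0]
contact_force: [-0.3, 0.5, 0.3]
finger_gap: 64.9
```

Call:
arm_command --plan '[0, 0, 0, 0, 0, 0.6, 0.3, 0, 0, 0, 0, 0, 0.3, 0.3, 0, 0, 0, 0, 0, 0, 0.3]'

```text
time_s: 12.12
position: [541.8, -169.9, 112.9]
tcp_rot: [2.179, 2.262, 0.0]
contact_force: [0.2, -0.2, 3.0]
finger_gap: 65.0
```

Call:
arm_command --plan '[0, 0, 0, 4, 0, -0.2, 0.3, 0, 0, 0, 7, 0, -0.6, 0.3, 0, 0, 0, 7, 0, -0.4, 0.3, 0, 0, 0, 7, 0, -0.1, 0.3, 0, 0, 0, 8, 0, 0, 0.3, 0, 0, 0, 8, 0, 0, 0.3, 0, 0, 0, 8, 0, 0, 0.3, 0, 0, 0, 8, 0, 0.1, 0.3, 0, 0, 0, 7, 0, 0.3, 0.3, 0, 0, 0, 6, 0, 0.4, 0.3]'

```text
time_s: 13.38
position: [539.1, -99.3, 113.1]
tcp_rot: [2.179, 2.263, 0.0]
contact_force: [3.0, -0.1, 4.6]
finger_gap: 65.0
```

Call:
arm_command --plan '[0, 0, 0, 4, 0, 0.4, 0.3, 0, 0, 0, 2, 0, 0.2, 0.3, 0, 0, 0, 0, 0, 0, 0.3]'

```text
time_s: 13.75
position: [538.7, -93.7, 112.4]
tcp_rot: [-2.179, -2.263, 0.0]
contact_force: [3.1, 0.6, 4.8]
finger_gap: 65.2
```

Call:
arm_command --plan '[0, 0, 0, 0, 0, -8, 0.3, 0, 0, 0, 0, 0, -12, 0.3, 0, 0, 0, -30, 0, -10, 0.3, 0, 0, 0, -20, 0, 0, 0.3, 0, 0, 0, 0, 0, 0, 0.3, 0, 0, 0, 0, 0, 0, 0.3, 0, 0, 0, 0, 0, 0, 0.3]'

```text
time_s: 14.62
position: [540.3, -143.1, 141.9]
tcp_rot: [-2.178, -2.262, 0.0]
contact_force: [-0.4, 0.6, -0.2]
finger_gap: 65.0
```

Run:
```python
from h import *
s,R,c=axis("pics/w7.png"); auto(c,s,(210,240,260,290,330))
```

```text
t 14.62 pos [ 540.3 -143.1  141.9] board [-27.8 -65.3] F [-0.36  0.65 -0.25] gap 65.0
toolx [-0.038  0.999  0.001] tooly [ 0.999  0.038 -0.001] z [-0.001  0.001 -1.   ]
(119, 217) u 210 axis by -34.4 radius 39.7
(119, 218) u 240 axis by -34.8 radius 39.9
(119, 218) u 260 axis by -34.8 radius 39.8
(120, 218) u 290 axis by -35.0 radius 39.6
(122, 218) u 330 axis by -35.5 radius 39.4
```

View pics/w7.png

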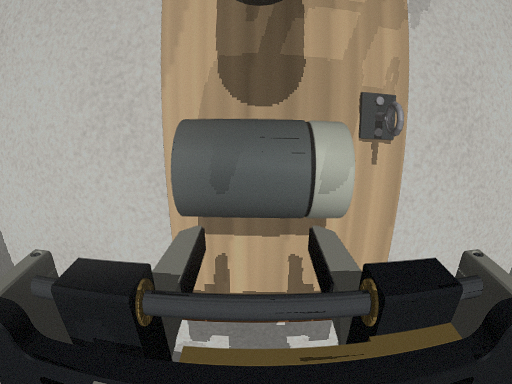

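Run:
```python
from h import *
s,R,c=axis(); auto(c,s,(240,260,290)); crop(c,340,80,420,180,6,"pics/w8.png")
```

```text
t 14.68 pos [ 540.3 -143.1  142. ] board [-27.7 -65.3] F [ 0.49  0.04 -0.22] gap 65.3
toolx [-0.038  0.999  0.   ] tooly [ 0.999  0.038 -0.001] z [-0.001  0.    -1.   ]
(119, 217) u 240 axis by -34.5 radius 39.5
(119, 218) u 260 axis by -34.8 radius 39.8
(120, 218) u 290 axis by -35.1 radius 39.6
```

View pics/w8.png

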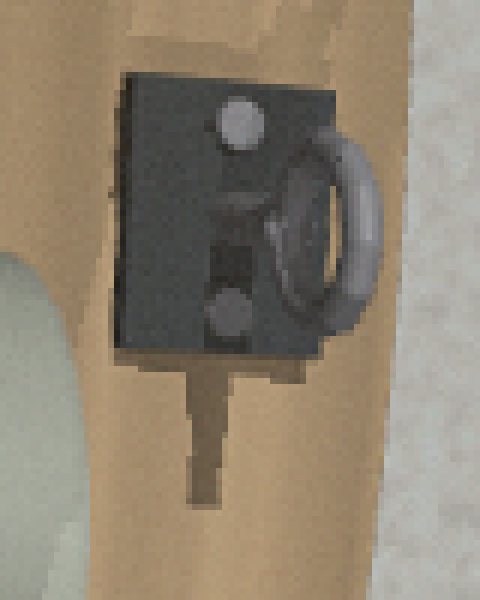

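Run:
```python
from h import *
s,R,c=axis()
P=lambda a,d:(340+a/6-.5,80+d/6-.5)
for n,p,z in [("f1",(125,72),16),("f2",(336,90),16),("f3",(322,356),16),("f4",(117,348),16),("screw1",(240,125),18),("screw2",(234,311),18),("ringtop",(330,127),52),("ringbot",(325,335),52),("ringoutermid",(383,228),67)]:
    q=wonz(c,s,*P(*p),z);print(n,q.round(1),b(q).round(1))
```

```text
t 14.72 pos [ 540.4 -143.1  142.1] board [-27.7 -65.4] F [ 0.89  0.03 -0.34] gap 65.0
toolx [-0.038  0.999  0.   ] tooly [ 0.999  0.038 -0.001] z [-0.001  0.    -1.   ]
f1 [633.6 -42.8  16. ] [69.  31.5]
f2 [670.7 -41.1  16. ] [106.2  32. ]
f3 [672.6 -84.7  16. ] [106.6 -11.7]
f4 [636.  -86.5  16. ] [ 69.9 -12.2]
screw1 [653. -49.  18.] [88.2 24.7]
screw2 [654.8 -78.7  18. ] [89. -5.]
ringtop [652.5 -48.8  52. ] [87.7 25. ]
ringbot [654.8 -78.2  52. ] [88.9 -4.5]
ringoutermid [654.5 -61.8  67. ] [89.2 11.9]
```

The guide eye sits at board y ≈ +10.0 by foot, screws and ring alike. The canister is at −34.8, so 44.8 mm remain. I'll do a 60 mm finger stroke, then a short corrective one.

Call:
arm_command --plan '[0, 0, 0, 15.5, 0, 8, 0.3, 0, 0, 0, 0, 0, 12, 0.3, 0, 0, 0, 0, 0, 6, 0.3, 0, 0, 0, 0, 0, 1.5, 0.3, 0, 0, 0, 0, 0, 0.8, 0.3, 0, 0, 0, 0, 0, 0, 0.3]'

```text
time_s: 15.52
position: [540.1, -128.5, 114.4]
tcp_rot: [2.179, 2.262, 0.0]
contact_force: [0.6, -0.1, -0.8]
finger_gap: 65.2
```

Call:
arm_command --plan '[0, 0, 0, 0, 0, 0.6, 0.3, 0, 0, 0, 0, 0, 0, 0.3]'

```text
time_s: 15.78
position: [540.2, -128.4, 113.8]
tcp_rot: [2.179, 2.262, 0.0]
contact_force: [0.3, -0.5, 0.3]
finger_gap: 65.2
```

Call:
arm_command --plan '[0, 0, 0, 0, 0, 0.6, 0.3, 0, 0, 0, 0, 0, 0, 0.3]'

```text
time_s: 16.02
position: [540.3, -128.5, 113.5]
tcp_rot: [2.179, 2.262, 0.0]
contact_force: [-1.7, -0.3, 4.7]
finger_gap: 64.9
```

Call:
arm_command --plan '[0, 0, 0, 4, 0, -0.2, 0.3, 0, 0, 0, 7, 0, -0.4, 0.3, 0, 0, 0, 7, 0, -0.1, 0.3, 0, 0, 0, 7, 0, 0, 0.3, 0, 0, 0, 7, 0, 0, 0.3, 0, 0, 0, 7, 0, 0, 0.3, 0, 0, 0, 7, 0, 0, 0.3, 0, 0, 0, 7, 0, 0.1, 0.3, 0, 0, 0, 5, 0, 0.2, 0.3, 0, 0, 0, 2, 0, 0.1, 0.3]'

```text
time_s: 17.27
position: [538.0, -68.0, 113.4]
tcp_rot: [2.179, 2.263, 0.001]
contact_force: [4.5, 0.5, 4.0]
finger_gap: 64.9
```

Call:
arm_command --plan '[0, 0, 0, 0, 0, 0, 0.3, 0, 0, 0, 0, 0, 0, 0.3, 0, 0, 0, 0, 0, -8, 0.3, 0, 0, 0, 0, 0, -12, 0.3, 0, 0, 0, -25, 0, -10, 0.3, 0, 0, 0, -15, 0, 0, 0.3, 0, 0, 0, 0, 0, 0, 0.3, 0, 0, 0, 0, 0, 0, 0.3, 0, 0, 0, 0, 0, 0, 0.3]'

```text
time_s: 18.4
position: [538.9, -107.7, 142.7]
tcp_rot: [-2.178, -2.262, 0.0]
contact_force: [0.9, 0.0, -0.9]
finger_gap: 65.0
```

Run:
```python
from h import *
s,R,c=axis("pics/w9.png"); auto(c,s,(210,240,260,290,330))
```

```text
t 18.4 pos [ 538.9 -107.7  142.7] board [-27.9 -29.9] F [ 0.92  0.05 -0.93] gap 65.0
toolx [-0.038  0.999  0.001] tooly [ 0.999  0.038 -0.001] z [-0.001  0.    -1.   ]
(126, 222) u 210 axis by -4.1 radius 39.2
(126, 224) u 240 axis by -5.0 radius 39.8
(126, 224) u 260 axis by -5.0 radius 39.8
(127, 224) u 290 axis by -5.2 radius 39.5
(129, 224) u 330 axis by -5.8 radius 39.4
```

View pics/w9.png

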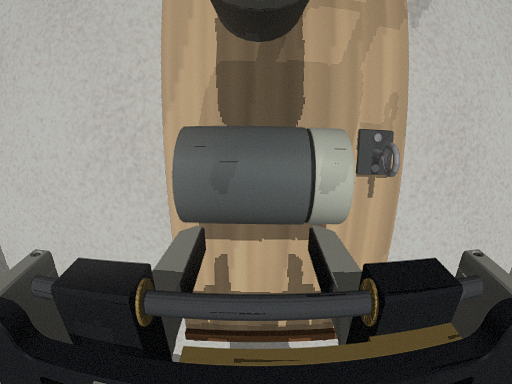

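Call:
arm_command --plan '[0, 0, 0, 17, 0, 8, 0.3, 0, 0, 0, 0, 0, 12, 0.3, 0, 0, 0, 0, 0, 6, 0.3, 0, 0, 0, 0, 0, 1.5, 0.3, 0, 0, 0, 0, 0, 1, 0.3, 0, 0, 0, 0, 0, 0, 0.3]'

```text
time_s: 19.2
position: [538.8, -91.6, 115.0]
tcp_rot: [2.179, 2.262, 0.0]
contact_force: [0.1, -0.8, -0.8]
finger_gap: 64.9
```

Call:
arm_command --plan '[0, 0, 0, 0, 0, 0.5, 0.3, 0, 0, 0, 0, 0, 0, 0.3]'

```text
time_s: 19.45
position: [538.7, -91.4, 114.4]
tcp_rot: [2.179, 2.262, 0.0]
contact_force: [-0.1, 0.2, -0.1]
finger_gap: 65.2
```

Call:
arm_command --plan '[0, 0, 0, 0, 0, 0.6, 0.3, 0, 0, 0, 0, 0, 0.2, 0.3, 0, 0, 0, 0, 0, 0, 0.3]'

```text
time_s: 19.82
position: [538.8, -91.5, 114.2]
tcp_rot: [2.179, 2.262, 0.0]
contact_force: [-2.7, -0.5, 5.3]
finger_gap: 65.4
```

Call:
arm_command --plan '[0, 0, 0, 3, 0, 0, 0.3, 0, 0, 0, 4, 0, 0, 0.3, 0, 0, 0, 4, 0, 0, 0.3, 0, 0, 0, 4, 0, 0, 0.3, 0, 0, 0, 4, 0, 0, 0.3, 0, 0, 0, 4, 0, 0, 0.3, 0, 0, 0, 4, 0, 0, 0.3, 0, 0, 0, 2, 0, 0, 0.3, 0, 0, 0, 1, 0, 0, 0.3, 0, 0, 0, 0, 0, 0, 0.3]'

```text
time_s: 21.08
position: [538.0, -61.3, 114.2]
tcp_rot: [2.179, 2.262, 0.001]
contact_force: [-0.1, -0.2, 5.0]
finger_gap: 65.0
```

Call:
arm_command --plan '[0, 0, 0, 0, 0, 0, 0.3, 0, 0, 0, 0, 0, -8, 0.3, 0, 0, 0, 0, 0, -12, 0.3, 0, 0, 0, -25, 0, -10, 0.3, 0, 0, 0, -20, 0, 0, 0.3, 0, 0, 0, 0, 0, 0, 0.3, 0, 0, 0, 0, 0, 0, 0.3, 0, 0, 0, 0, 0, 0, 0.3]'

```text
time_s: 22.08
position: [538.9, -105.7, 143.0]
tcp_rot: [-2.178, -2.262, 0.0]
contact_force: [0.1, -0.1, -0.4]
finger_gap: 65.1
```

Run:
```python
from h import *
s,R,c=axis("pics/w10.png"); auto(c,s,(210,240,260,290,330))
```

```text
t 22.07 pos [ 538.9 -105.7  143. ] board [-27.9 -27.9] F [ 0.08 -0.15 -0.44] gap 65.1
toolx [-0.038  0.999  0.001] tooly [ 0.999  0.038 -0.001] z [-0.001  0.    -1.   ]
(110, 208) u 210 axis by 10.3 radius 39.6
(110, 209) u 240 axis by 9.8 radius 39.8
(110, 209) u 260 axis by 9.8 radius 39.7
(110, 209) u 290 axis by 10.0 radius 39.9
(112, 209) u 330 axis by 9.7 radius 39.7
```

View pics/w10.png

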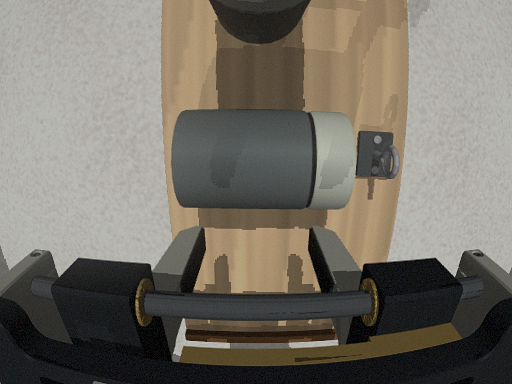

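By the wrist camera the canister is at 9.9, against 10.0 for the eye. I'll move the arm clear and check from the fixed cameras.

Call:
arm_command --plan '[0, 0, 0, 0, 0, -40, 0.3, 0, 0, 0, -40, 0, -40, 0.3, 0, 0, 0, -45, 0, -20, 0.3, 0, 0, 0, -45, 0, 0, 0.3, 0, 0, 0, -45, 0, 0, 0.3, 0, 0, 0, -45, 0, 0, 0.3, 0, 0, 0, -40, 0, 0, 0.3, 0, 0, 0, 0, 0, 0, 0.3, 0, 0, 0, 0, 0, 0, 0.3]'

```text
time_s: 23.25
position: [548.9, -365.3, 243.0]
tcp_rot: [-2.179, -2.262, -0.0]
contact_force: [0.4, -0.4, -0.2]
finger_gap: 65.5
```

Run:
```python
from h import *
st()
c=get("top");crop(c,204,140,344,224,5,"pics/t11.png")
d=get("side");crop(d,185,120,325,260,4,"pics/s11.png");cv2.imwrite("pics/t11full.png",cv2.cvtColor(c["pixels"],cv2.COLOR_RGB2BGR))
g=cv2.cvtColor(c["pixels"],cv2.COLOR_RGB2HSV)[...,1]
for v in (182,188,195,200): print(v,g[v,252:294].tolist())
```

```text
t 23.25 pos [ 548.9 -365.3  243. ] board [ -27.  -287.8] F [ 0.42 -0.44 -0.24] gap 65.5
toolx [-0.038  0.999  0.001] tooly [ 0.999  0.038 -0.001] z [-0.001  0.001 -1.   ]
182 [81, 78, 83, 85, 78, 80, 82, 77, 71, 59, 19, 14, 10, 7, 10, 6, 9, 6, 6, 9, 3, 6, 10, 11, 19, 12, 16, 22, 35, 37, 44, 73, 84, 87, 82, 91, 86, 86, 81, 87, 90, 92]
188 [86, 90, 90, 81, 83, 79, 84, 82, 82, 65, 26, 14, 14, 7, 10, 10, 3, 9, 9, 6, 3, 6, 7, 10, 17, 11, 11, 19, 26, 22, 43, 57, 80, 88, 90, 88, 90, 88, 84, 87, 91, 90]
195 [80, 78, 76, 78, 80, 76, 78, 85, 81, 56, 23, 15, 14, 13, 13, 6, 6, 3, 9, 6, 3, 3, 13, 7, 10, 7, 8, 8, 25, 26, 34, 62, 80, 85, 85, 83, 87, 83, 87, 87, 85, 83]
200 [74, 80, 84, 78, 81, 85, 82, 86, 85, 71, 34, 11, 10, 7, 7, 9, 9, 6, 12, 12, 9, 6, 10, 6, 10, 7, 15, 15, 16, 33, 22, 55, 75, 83, 88, 83, 87, 85, 89, 93, 84, 88]
```

View pics/t11.png

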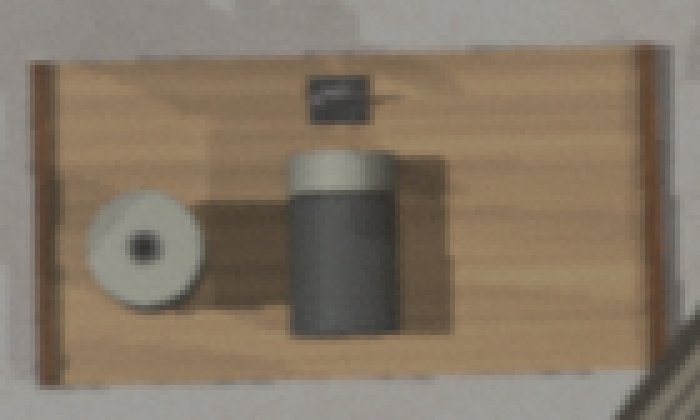

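View pics/s11.png

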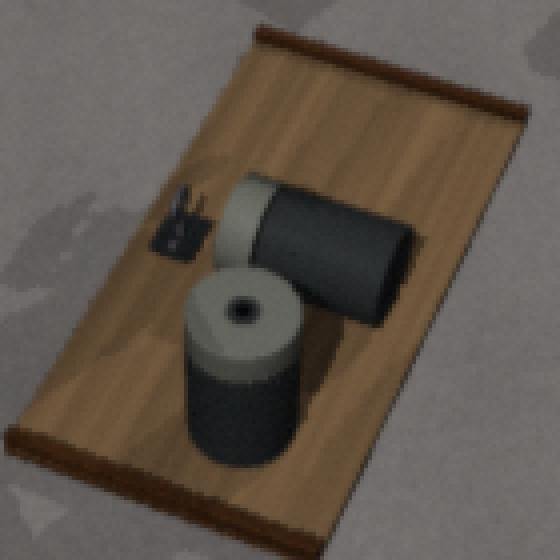

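View pics/t11full.png

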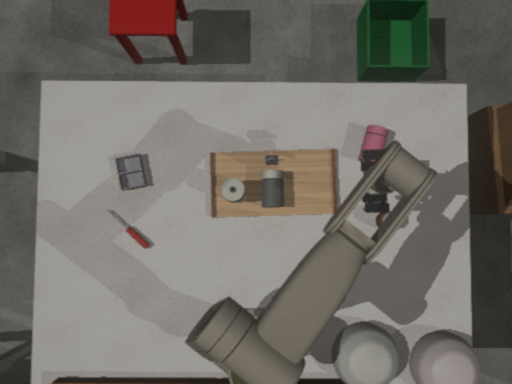

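Run:
```python
from h import *
s,R=st();c=get("top")
for e in ((261.5,282.7),):
  a,d=onz(c,e[0],190,52),onz(c,e[1],190,52);print(b(a),b(d),(b(a)+b(d))/2)
# yaw by edge fit of the saturation mask
m=(cv2.cvtColor(c["pixels"],cv2.COLOR_RGB2HSV)[...,1]<48)
L=[];Rr=[]
for v in range(180,203):
    i=np.where(m[v,255:292])[0]; p,q=onz(c,255+i[0]-.5,v,52),onz(c,255+i[-1]+.5,v,52); L.append(b(p));Rr.append(b(q))
L=np.array(L);Rr=np.array(Rr);mid=(L+Rr)/2;k=np.polyfit(mid[:,0],mid[:,1],1);print("yaw",k[0],"by at bx=-26",np.polyval(k,-26),"L",L[:,1].mean(),"R",Rr[:,1].mean())
```

```text
t 23.35 pos [ 549.2 -364.8  243.4] board [ -26.7 -287.3] F [ 0.35  0.42 -0.16] gap 65.1
toolx [-0.039  0.999  0.   ] tooly [ 0.999  0.039 -0.   ] z [-0.  0. -1.]
[-28.11757284  47.96376511] [-30.27908012 -28.24871393] [-29.19832648   9.85752559]
yaw -0.001699679867561652 by at bx=-26 10.394763981106497 L 48.069310609365004 R -27.256780548809804
```

```bash
python3 -c "
from bench import ctrl
print(ctrl.hand_in())"
```

```text
the job is handed in; nothing more can be done
None
```

I rolled the grey canister about 150 mm along the board, and its outlet now lies opposite the guide eye, well inside the centimetre. I did this in five strokes, with both fingertips dragging its top. The last readings at each step showed about 5 N of downward force (at most 6.4 N). I lifted off between strokes and re-measured each time. The job was handed in shortly after 23 s.

| Last check | Result |
|---|---|
| Board y, wrist camera | canister 9.9 mm, eye 10.0 mm |
| Board y, top camera | canister 9.9–10.4 mm, eye 8.3 mm |
| Squareness to the board | within 0.01 rad |
| Distance across the board from the eye | about 113 mm |

- **Disagreement:** the two cameras differ by about 2 mm on where the eye is, which still leaves several millimetres to spare.
- **At rest:** the canister's position read the same to within a millimetre about 1.3 s apart, with the arm moved clear of everything.
- **Other things:** in the final top view the spare, tray and screwdriver are where they started. The arm partly hid the jar and the pink canister in that picture, so I did not measure those two again. The arm passed well above both.

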